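Clamp the wet proof and hold the magnifier over its register cross

ROBOT

A 6-joint arm with a two-finger parallel gripper is mounted at the origin on the work surface. World frame = base frame: x ahead of the robot, y to its left, z up, the work surface at z = 0. Lengths are in m, angles in rad, forces in N, time in s.
With the tool pointing down it reaches from about 0.25 to 0.725 m from the base axis. Payload 4 kg.
Tool frame: the origin (TCP) lies where the fingers leave the gripper's body, on its centre line; the fingertips stand 73 mm ahead of it and the grasp point (between the pads) lies 54 mm ahead of it (bot.tip_reach is the z of the fingertips in the tool frame, in m); z points along the fingers, x is the direction in which the jaws open and shut, and the axes are right-handed (so a half turn about z gives the same grasp; the last joint's range is limited). The gripper opens to 85 mm and grips with 20 to 120 N. Pads are 22 mm wide; open, the fingers measure 114 mm over their backs; the gripper's body (76 mm by 85 mm) begins 54 mm behind the grasp point. The pads swing forward as they close: fully open they stand 13 mm farther back than shut.
Start: joints at [1.25, 0.241, 0.005, 1.335, 0, 1.571], TCP at [0.158, 0.474, 0.304] pointing down, gripper open.
Joint ranges: [-2.72, 2.72], [-1.05, 1.87], [-1.09, 1.28], [-1.99, 2.15], [-1.42, 1.44], [-3.14, 3.14]. Speed limits (rad/s): [2.79, 2.79, 3.14, 3.14, 3.14, 3.14].

INTERFACE

Orientations are given as a unit quaternion [x, y, z, w].
In Python, from workcell import bot, vision, job_done gives the robot as it stands.
- The arm moves only by the tool drive_tool, never from a script. Its argument "steps" is one flat list of numbers, 7 for each row, row after row: the shift along the tool's x, y, z in m, then the turn, a rotation vector about the tool's x, y, z in degrees, then the closure, from -1 (fully open) to 1 (shut). A call has 1 to 8 rows; each row shifts and turns the commanded pose from where the row before left it, along the tool's axes as they then stand; what a row does not reach is not made up. A row lasts 1/12 s, in which the tool goes at most 41.7 mm and 7.16 degrees, less where a joint would pass 70% of its speed; a pose out of reach is approached as far as the arm can. A call is refused whole if a number of a shift passes 0.0417 or a number of a turn 7.16, either way. A call with a gripper value outside its range is refused whole. The fingers move at their own pace and stop on an object; the grip force is fixed at half the most. Time passes only in rows, so rows that do not move let the fingers close. It gives the time, the measured TCP pose, the force and the opening at its end, in the units of the state.
- bot.get_obs(): the state, without advancing time (a new reading comes with each control period).
- vision.camera(name): name is "side" or "top"; returns (picture, depth): 480x640x3 uint8, red, green, blue; 480x640 float32, m along the optical axis (not along the pixel's ray), 0 where there is no reading.
- vision.camera_model(name): a dict with "mtx" (3x3 intrinsics, pixels), "rvec" (rotation vector, rad) and "tvec" (3), from world to camera coordinates, as OpenCV has them. Camera axes: x right, y down, z forward; pixel columns grow to the right and rows downward; lengths in m; the calibration is good to about 2 mm. A picture is of the moment at which its call begins. camera_model takes no time and is no camera call.
- job_done(): hands the job in, once; it reports no verdict.
The state is a dict: "clock": time; "joint_pos": joint angles; "joint_vel": joint speeds; "tau": joint torques, N m; "eef_pos": TCP position; "tool_rot": TCP orientation; "ft_force": force on the tool from outside, world axes, zero at the start; "ft_torque": the same for the moment, N m; "grip_width": finger opening in m.
Only numpy, scipy, OpenCV 4.12 (cv2) and the standard library are available. Lean on these libraries where they do the work, as an engineer would, in place of code of your own. Each camera call takes 0.05 s, during which the arm holds its last target.

TASK

Check a wet proof on the register table: first swing the red-handled hold-down arm down until it is fully home in its forked catch, then take the inspection magnifier out of its dock and carry it over the ink tins and the clamped arm without knocking it into anything on the way. Finish holding it still in the gripper above the sheet's black register cross: upright, square to the cross, lens centred over it and about one centimetre above the wet ink; do not put it down or let go, the job ends with the magnifier held there. Nothing may touch the wet sheet, and the other things on the bench stay where they are.

Things in the scene. Friction and masses are not known exactly. Their poses are not given: they have to be found in the camera images.
- register_table: Fixed grey register table, a flat box 250 (x) x 360 (y) x 36 mm with a white top at height 36 mm, carrying the proof sheet and along its right (-y) edge the hold-down arm. Origin: centre of its underside, on the bench; x points away from the operator, y to the left edge, z up. Its place and yaw vary.
- sheet: The wet proof, a fixed white printed sheet 210 (x) x 297 (y) mm lying on the register table, its surface 1.2 mm above the table's white top. Origin: its centre at table-top height (36 mm above the bench); axes as the table's. Must not be touched.
- cross (a point): Centre of the black register cross printed on the sheet's surface in the left (+y) white margin: two 30 mm lines along the table's x and y, with a 19 mm circle. 37 mm above the bench; axes as the table's.
- holddown (a joint): Angle of the hold-down arm in rad: 0 = down, home in the forked catch (a hard stop); grows as the free end swings up (to 1.2). The stiff hinge stays where it is left; closing takes about 1 to 2 N down at the red grip, opening 3 to 4 N up.
- holddown_grip (a point): Middle of the round red grip (20 mm diameter, 64 mm long, axis along the arm) at the arm's free end; closed, 49 mm above the bench, 30 mm out past the table's near edge. The arm is a bar 22 mm wide, 10 mm thick; closed, it lies between the catch's two steel cheeks, 47 mm inward of this point, tops 59 mm above the bench. Axes: x from grip to pin, y along the pin.
- holddown_pin (a point): The hinge pin's centre, at the far right of the register table, 49 mm above the bench. The pin runs along the table's y; raised by angle a, the grip's middle lies 263*cos(a) mm from the pin along the table's -x and 263*sin(a) mm above it.
- magnifier: White handheld magnifier, upright, 107 mm tall, about 0.22 kg, loose in its dock. From below: clear skirt 46 (x) x 32 (y) mm to 26 mm up, body 54 x 34 mm to 94 mm, round black wheel on top. Grip it by the two broad (+y, -y) faces, 34 mm apart, at the dark pads 48 to 84 mm up. Origin: centre of its underside (the lens face); z up through the body.
- lens (a point): Centre of the magnifier's underside, the lens face; axes as the magnifier's.
- dock: Fixed black dock, 78 (x) x 64 (y) mm, floor 10 mm and rim 18 mm above the bench, holding the magnifier upright with 10 mm of play. Origin: centre of its underside; axes as the magnifier's within a few degrees. It stands to the right of the register table; it may have changed places with the sucker tray.
- tin_cyan: Steel ink tin with cyan band, 79 mm diameter, 74 mm tall, loose, standing just right of the register table. Origin: centre of its underside.
- tin_magenta: Steel ink tin with magenta band, 79 mm diameter, 74 mm tall, loose, beside the other. Origin: centre of its underside.
- sucker_tray: Blue open tray of spare suckers, 90 x 80 x 30 mm, loose. Origin: centre of its underside.
- wash_bottle: White bottle with red cap, 64 mm diameter, 170 mm tall, loose, at the back right. Origin: centre of its underside.
- roller: Hand ink roller lying to the left of the register table, 110 mm wide rubber roll of 36 mm diameter with wooden handle, loose. Origin: underside, near the roll's frame.
- ink_knife: Ink knife (spatula), 280 mm long, lying at the left, loose. Origin: underside of its middle.

How it is judged:
By the outcome, as a careful person would: the job done as asked, in the order asked, and still so for the second after the job is handed in, while the arm keeps its last pose, push and grip.
It also fails if it takes over 58 s, if anything falls off the work surface, if the arm or the gripper's body presses on something with over 40 N, if the wrist force passes 120 N, or if a joint passes its speed limit or range.

## Working session

There is one attempt and no reset: what is moved stays moved. The work goes in short steps, Python scripts to look and compute and a tool call to move; the robot and the scene stay as the last step left them, time stands still between calls to the robot, and variables do not carry over. Pictures are saved under pics/ and viewed, and the job is handed in when it is done.

Besides the shell and the picture viewer there is one more tool, called after ">>>" as name(argument=value, ...), one argument or row to a line, values as JSON. drive_tool: Moves the arm, as the interface text tells. Its arguments: {"type":"object","properties":{"steps":{"type":"array"}},"required":["steps"]}

```bash
mkdir -p pics; ls; cat > h.py <<'E'
import numpy as np, cv2
from workcell import bot, vision, job_done
from scipy.spatial.transform import Rotation as R
def cam(n):
    m=vision.camera_model(n); K=np.array(m["mtx"],float); r=cv2.Rodrigues(np.array(m["rvec"],float).reshape(3,1))[0]; t=np.array(m["tvec"],float).reshape(3)
    return K,r,t
def ray(n,u,v,z):
    K,r,t=cam(n); d=r.T@np.linalg.inv(K)@np.array([u,v,1.]); c=-r.T@t
    return c+d*(z-c[2])/d[2]
def proj(n,p):
    K,r,t=cam(n); q=K@(r@np.array(p,float)+t); return q[:2]/q[2]
def cloud(n,dep):
    K,r,t=cam(n); v,u=np.mgrid[0:480,0:640]; P=np.stack([u,v,np.ones_like(u)],-1)@np.linalg.inv(K).T*dep[...,None]
    return (P-t)@r
def snap(tag):
    for n in("top","side"):
        p,d=vision.camera(n); cv2.imwrite(f"pics/{n}_{tag}.png",p[...,::-1]); np.savez(f"{n}_{tag}.npz",p=p,d=d)
E
python3 - <<'E'
from h import *
snap("0"); print(bot.get_obs())
for n in("top","side"):
    K,r,t=cam(n); print(n,K,-r.T@t,r[2])
E
```

```text
pics
{'clock': 0.1, 'joint_pos': array([1.25003665e+00, 2.41363441e-01, 3.84293819e-03, 1.33520002e+00,
       2.15575966e-05, 1.57078332e+00]), 'joint_vel': array([-0.00072731,  0.00045732,  0.00367362,  0.00173146,  0.00206989,
       -0.00010965]), 'tau': array([ 5.70327502e-04, -3.73137760e+01,  2.53009415e+01,  1.08080468e-02,
       -2.34756300e-05, -6.86681986e-06]), 'eef_pos': array([0.15750219, 0.47408765, 0.30308285]), 'tool_rot': array([ 8.10948224e-01,  5.85117127e-01, -7.86525460e-04,  5.54188559e-04]), 'ft_force': array([ 0.6765591 , -0.60140021,  0.4624007 ]), 'ft_torque': array([ 0.05190309, -0.00988869, -0.00189144]), 'grip_width': 0.08532261818160682}
top [[434.85447893   0.         320.19355442]
 [  0.         434.85447893 241.57332428]
 [  0.           0.           1.        ]] [0.46928805 0.05705018 1.10799541] [ 0.09522687 -0.00223963 -0.99545308]
side [[570.16548287   0.         319.18579321]
 [  0.         570.16548287 232.9831198 ]
 [  0.           0.           1.        ]] [-0.28948211 -0.76890334  0.76578955] [ 0.63722815  0.58992387 -0.4959134 ]
```

View pics/top_0.png

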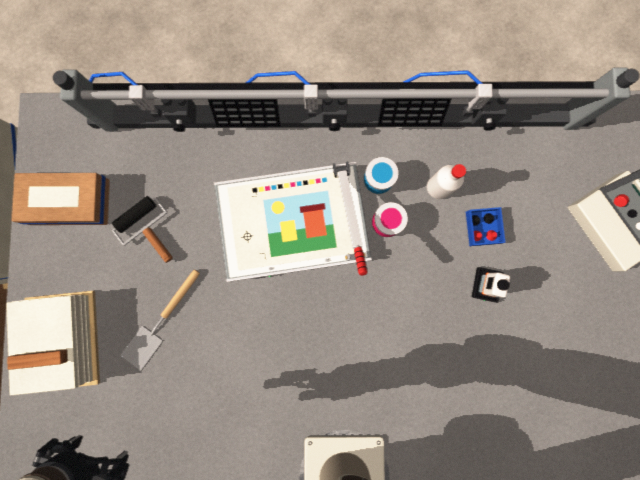

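View pics/side_0.png

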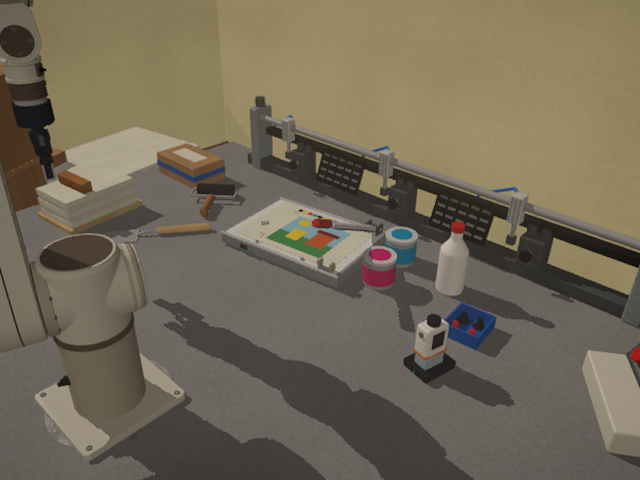

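The top view shows the table with the cross at (247,237), the raised red grip at (360,260), the tins at (381,175) and (390,219), and the dock with the magnifier at (492,285). In the side view the magnifier is at (431,345). Next I'll measure these.

```bash
python3 - <<'E'
from h import *
T=np.load("top_0.npz"); S=np.load("side_0.npz")
def crop(im,x0,y0,x1,y1,f): return cv2.resize(im[y0:y1,x0:x1],None,fx=f,fy=f,interpolation=cv2.INTER_CUBIC)
cv2.imwrite("pics/c1.png",crop(T['p'],205,150,405,290,4)[...,::-1])
cv2.imwrite("pics/c2.png",crop(T['p'],430,190,530,310,5)[...,::-1])
cv2.imwrite("pics/c3.png",crop(S['p'],380,290,510,390,6)[...,::-1])
cv2.imwrite("pics/c4.png",crop(S['p'],215,190,415,300,4)[...,::-1])
for n,D in(("top",T),("side",S)):
    P=cloud(n,D['d']); h=cv2.cvtColor(D['p'],cv2.COLOR_RGB2HSV)
    red=((h[...,0]<6)|(h[...,0]>174))&(h[...,1]>150)&(h[...,2]>60)
    k,l,s,c=cv2.connectedComponentsWithStats(red.astype(np.uint8))
    for i in range(1,k):
        if s[i,4]>15: print(n,s[i],P[l==i].mean(0).round(4),P[l==i][:,2].min().round(3),P[l==i][:,2].max().round(3))
    print("table depth z", P[237,247] if n=="top" else P[220,265])
E
```

```text
top [452 164  14  14 146] [ 0.7122 -0.2487  0.1757] 0.159 1.108
top [614 195  15  12 141] [ 0.6594 -0.6556  0.0965] 0.062 1.108
top [301 204  23   9 120] [0.6556 0.0744 0.038 ] 0.032 0.042
top [475 231   7  10  54] [ 0.5869 -0.3427  0.017 ] 0.005 0.028
top [487 231  10   9  72] [ 0.5881 -0.3783  0.0146] 0.002 0.028
top [354 247  13  28 217] [ 0.5161 -0.0295  0.183 ] 0.156 1.108
table depth z [0.58391934 0.2353108  0.03986118]
side [312 219   9   8  60] [ 0.4907 -0.0373  0.1806] 0.171 0.189
side [324 220   8   8  38] [ 0.5265 -0.0379  0.1643] 0.152 0.177
side [451 221  15  12 145] [ 0.7108 -0.2521  0.1665] 0.057 0.766
side [319 231  19   8  47] [0.6334 0.056  0.0557] 0.037 0.766
side [452 321   7   7  34] [ 0.5856 -0.3446  0.0238] 0.015 0.029
side [469 329   6   6  27] [ 0.5536 -0.3969  0.0526] 0.02 0.766
side [631 347   9  17 112] [ 0.6578 -0.6573  0.0863] 0.06 0.097
table depth z [0.59012443 0.24233202 0.04235967]
```

View pics/c1.png

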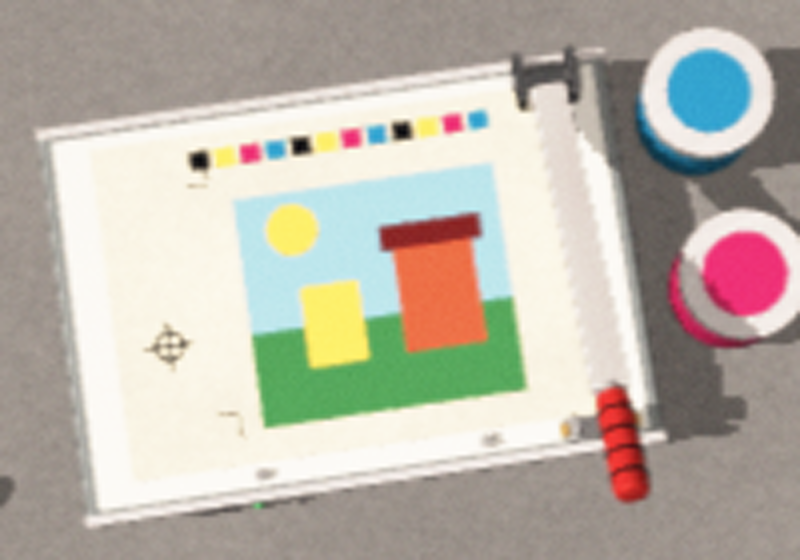

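View pics/c2.png

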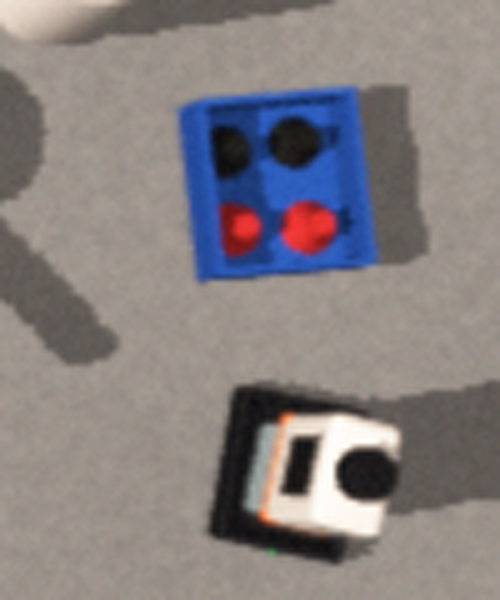

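View pics/c3.png

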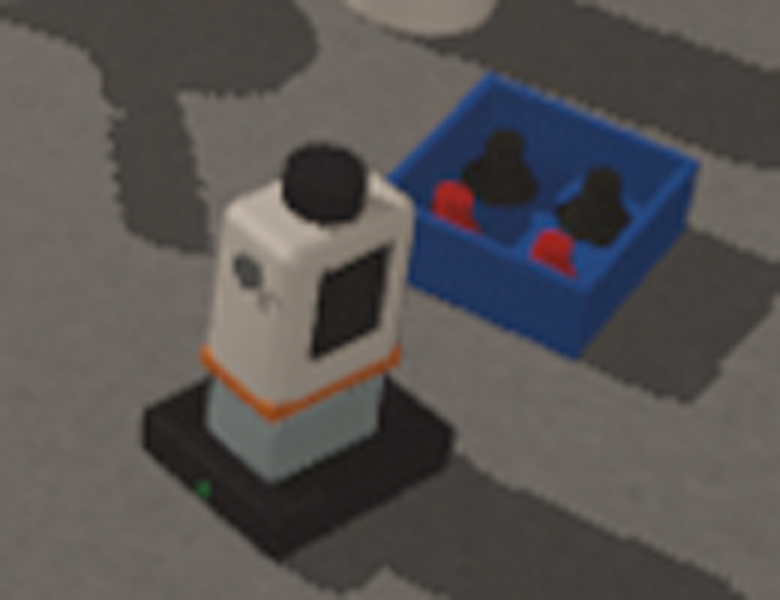

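View pics/c4.png

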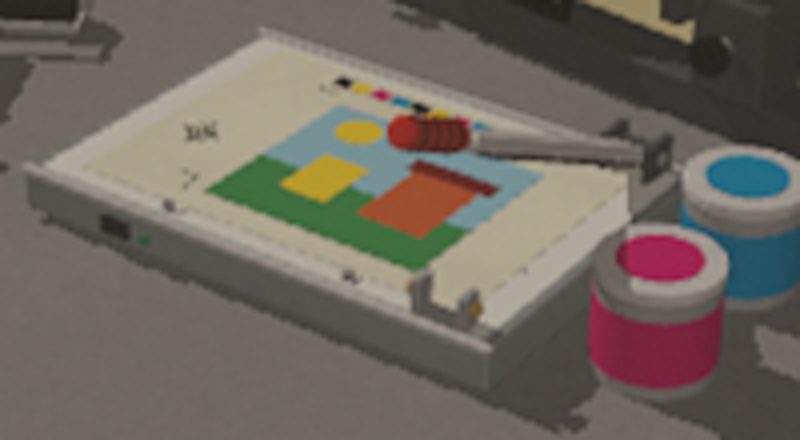

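The crops show the cross at about (247.3,236), the table corners, the catch cheeks near (345–365,257), and dark pads on both broad faces of the magnifier. The broad faces point along ±y, yawed a little. Now I'll turn these into positions.

```bash
python3 - <<'E'
from h import *
T=np.load("top_0.npz"); S=np.load("side_0.npz")
f=lambda u,v:((u+.5)/4-.5+205,(v+.5)/4-.5+150)
# table corners
C={}
for k,(u,v) in dict(FL=(42,136),NL=(92,520),NR=(663,437),FR=(601,54)).items():
    C[k]=ray("top",*f(u,v),0.036); print(k,C[k].round(4))
for a,b in(("NL","FL"),("NR","FR"),("FL","NL"),):
    pass
print("x-dir", [np.degrees(np.arctan2(*(C[b]-C[a])[[1,0]])) for a,b in(("NL","FL"),("NR","FR"))], "y-dir",[np.degrees(np.arctan2(*(C[b]-C[a])[[1,0]]))-90 for a,b in(("NR","NL"),("FR","FL"))])
print("len",[np.linalg.norm(C[a]-C[b]).round(4) for a,b in(("NL","FL"),("NR","FR"),("NR","NL"),("FR","FL"))])
# cross by dark mask
g=cv2.cvtColor(T['p'],cv2.COLOR_RGB2GRAY).astype(float)
w=g[226:247,237:258]; m=np.clip(200-w,0,None); v,u=np.mgrid[226:247,237:258]
cu,cv_=(m*u).sum()/m.sum(),(m*v).sum()/m.sum(); print("cross px",cu,cv_,ray("top",cu,cv_,.0372))
# side cross
f4=lambda u,v:((u+.5)/4-.5+215,(v+.5)/4-.5+190)
g=cv2.cvtColor(S['p'],cv2.COLOR_RGB2GRAY).astype(float)
w=g[214:230,256:275]; print(w.astype(int)); bg=np.median(w); m=np.clip(bg-25-w,0,None); v,u=np.mgrid[214:230,256:275]
cu,cv_=(m*u).sum()/m.sum(),(m*v).sum()/m.sum(); print("cross side px",cu,cv_,ray("side",cu,cv_,.0372))
# magnifier cloud
for n,D in(("top",T),("side",S)):
    P=cloud(n,D['d']); q=(abs(P[...,0]-.46)<.08)&(abs(P[...,1]+.38)<.09)&(D['d']>0)
    for lo,hi in((.005,.025),(.045,.09),(.095,.108),(.11,.125)):
        s=P[q&(P[...,2]>lo)&(P[...,2]<hi)]
        if len(s): 
            c,sz,an=cv2.minAreaRect(s[:,:2].astype(np.float32)); print(n,lo,len(s),np.round(c,4),np.round(sz,4),round(an,1),s[:,2].mean().round(4))
E
```

```text
FL [0.7194 0.3172 0.036 ]
NL [0.4794 0.2825 0.036 ]
NR [ 0.5282 -0.0689  0.036 ]
FR [ 0.7699 -0.034   0.036 ]
x-dir [np.float64(8.222431111797698), np.float64(8.215424935390606)] y-dir [np.float64(7.907210311221888), np.float64(8.18307470831786)]
len [np.float64(0.2425), np.float64(0.2442), np.float64(0.3548), np.float64(0.3548)]
cross px 247.0095389507154 236.2273449920509 [0.58612862 0.23575006 0.0372    ]
[[172 170 170 169 169 169 169 167 166 164 163 164 163 164 164 164 165 165
  165]
 [169 169 168 169 170 169 166 164 163 163 164 165 164 164 164 164 164 165
  166]
 [169 169 169 169 166 166 164 163 163 164 165 165 164 164 164 165 165 165
  166]
 [169 168 167 164 163 163 164 163 163 164 166 165 164 165 165 165 165 165
  165]
 [167 167 162 162 163 164 164 163 163 164 164 164 164 165 165 165 165 165
  166]
 [163 163 162 163 165 164 166 166 166 165 164 165 165 165 165 165 165 165
  166]
 [162 161 162 163 160 155 167 168 163 150 157 160 141 156 165 166 165 165
  166]
 [162 162 163 165 156 129 132 139 145 147 125 135 130 159 166 165 165 165
  166]
 [163 163 164 164 161 131  93 134 113 12
[... 471 characters left out ...]
 166 165 164 165 165 165 166 166 166 166 165 165
  165]
 [161 162 163 163 164 164 163 163 164 164 164 165 166 166 166 166 165 164
  165]]
cross side px 264.59090909090907 222.7534965034965 [0.58533163 0.23891411 0.0372    ]
top 0.005 438 [ 0.455  -0.3771] [0.145  0.1799] 5.5 0.0137
top 0.045 166 [ 0.4615 -0.3479] [0.0572 0.0221] 9.0 0.068
top 0.095 239 [ 0.4639 -0.3606] [0.0332 0.0542] 75.1 0.1025
top 0.11 110 [ 0.4639 -0.3619] [0.0247 0.025 ] 64.1 0.1165
side 0.005 858 [ 0.4525 -0.382 ] [0.1522 0.1768] 6.1 0.0146
side 0.045 584 [ 0.4534 -0.3705] [0.0324 0.0606] 42.7 0.0672
side 0.095 314 [ 0.4617 -0.363 ] [0.0342 0.0547] 75.5 0.1025
side 0.11 147 [ 0.4622 -0.3619] [0.0259 0.0255] 29.9 0.117
```

```bash
cat >> h.py <<'E'
def xyaw(o=None):
    o=o or bot.get_obs(); m=R.from_quat(o['tool_rot']).as_matrix(); return np.degrees(np.arctan2(m[1,0],m[0,0]))
def go(p,yaw=None):
    "remaining shift in tool axes (m) and rotvec (deg) to TCP target p with tool down, tool x at world yaw deg"
    o=bot.get_obs(); m=R.from_quat(o['tool_rot']); y=xyaw(o) if yaw is None else yaw
    c,s=np.cos(np.radians(y)),np.sin(np.radians(y)); g=np.array([[c,s,0],[s,-c,0],[0,0,-1.]])
    print("t",round(o['clock'],2),"pos",o['eef_pos'].round(4),"yaw",xyaw(o).round(2),"F",o['ft_force'].round(2),"w",round(o['grip_width'],4))
    print("shift tool",(m.inv().apply(np.array(p)-o['eef_pos'])).round(4),"rot",(m.inv()*R.from_matrix(g)).as_rotvec(degrees=True).round(2))
E
python3 - <<'E'
from h import *
T=np.load("top_0.npz"); S=np.load("side_0.npz")
yaw=np.radians(8.1); xh=np.array([np.cos(yaw),np.sin(yaw)]); yh=np.array([-xh[1],xh[0]])
for n,D,b in(("top",T,(350,240,375,280)),("side",S,(308,215,336,232))):
    P=cloud(n,D['d']); h=cv2.cvtColor(D['p'],cv2.COLOR_RGB2HSV)
    red=((h[...,0]<8)|(h[...,0]>172))&(h[...,1]>120)&(P[...,2]>.12)&(P[...,2]<.23)
    M=np.zeros_like(red); M[b[1]:b[3],b[0]:b[2]]=1; s=P[red&M]
    x=s[:,:2]@xh; y=s[:,:2]@yh; k=np.polyfit(x,s[:,2],1)
    i,j=x<np.percentile(x,5),x>np.percentile(x,95)
    print(n,len(s),"median",np.median(s,0).round(4),"angle",np.arctan(-k[0]).round(3),"x range",x.min().round(4),x.max().round(4),"y",np.percentile(y,[2,50,98]).round(4),"z",s[:,2].min(),s[:,2].max())
# strip yaw
f=lambda u,v:((u+.5)/4-.5+205,(v+.5)/4-.5+150)
a=ray("top",*f(199,160),.0372);b=ray("top",*f(478,119.5),.0372);d=a-b;print("strip yaw",np.degrees(np.arctan2(d[1],d[0]))-90, np.linalg.norm(d))
go([.5,-.04,.25],98)
E
```

```text
top 229 median [ 0.5161 -0.0303  0.1753] angle 0.399 x range 0.4768 0.5385 y [-0.1118 -0.1029 -0.0952] z 0.15307110301659546 0.18812080752714522
side 145 median [ 0.5057 -0.0388  0.1747] angle 0.405 x range 0.4738 0.5321 y [-0.1147 -0.1106 -0.0978] z 0.15196963399462526 0.1892360297213001
strip yaw 8.070970505107226 0.1764206987612409
t 0.1 pos [0.1575 0.4741 0.3031] yaw 71.62 F [ 0.68 -0.6   0.46] w 0.0853
shift tool [-0.3798  0.4871  0.0538] rot [ -0.03   0.11 -26.38]
```

>>> drive_tool(
  steps=[-0.024, 0.032, 0, 0, 0, 0, 1, -0.024, 0.032, 0, 0, 0, 0, 1, -0.024, 0.032, 0, 0, 0, 0, 1, -0.024, 0.032, 0, 0, 0, 0, 1, -0.024, 0.032, 0, 0, 0, 0, 1, -0.024, 0.032, 0, 0, 0, 0, 1, -0.024, 0.032, 0, 0, 0, 0, 1, -0.024, 0.032, 0, 0, 0, 0, 1],
)

```text
clock: 0.77
eef_pos: [0.3405, 0.2097, 0.3037]
tool_rot: [0.811, 0.585, -0.0, -0.0]
ft_force: [0.9, 0.6, -0.2]
grip_width: 0.0002
```

>>> drive_tool(
  steps=[-0.024, 0.032, 0, 0, 0, 0, 1, -0.024, 0.032, 0, 0, 0, 0, 1, -0.024, 0.032, 0, 0, 0, 0, 1, -0.024, 0.032, 0, 0, 0, 0, 1, -0.024, 0.032, 0, 0, 0, 0, 1, -0.024, 0.032, 0, 0, 0, 0, 1, -0.024, 0.032, 0, 0, 0, 0, 1, 0, 0, 0, 0, 0, -6.6, 1],
)

```text
clock: 1.43
eef_pos: [0.5028, -0.0238, 0.3029]
tool_rot: [0.778, 0.629, -0.0, 0.001]
ft_force: [1.0, 1.0, 0.2]
grip_width: -0.0001
```

>>> drive_tool(
  steps=[0, 0, 0, 0, 0, -6.6, 1, 0, 0, 0, 0, 0, -6.6, 1, 0, 0, 0, 0, 0, -6.6, 1, 0, 0, 0, 0, 0, 0, 1, 0, 0, 0, 0, 0, 0, 1],
)

```text
clock: 1.85
eef_pos: [0.4995, -0.0185, 0.3035]
tool_rot: [0.657, 0.754, -0.0, -0.0]
ft_force: [-0.6, -0.3, 0.2]
grip_width: -0.0
```

```bash
python3 - <<'E'
from h import *
print(bot.tip_reach)
go([.5097,-.0325,.263],98)
snap("1")
E
```

```text
0.0726
t 1.85 pos [ 0.4995 -0.0185  0.3035] yaw 97.85 F [-0.59 -0.28  0.23] w -0.0
shift tool [-0.0152  0.0083  0.0405] rot [-0.05 -0.01 -0.15]
```

>>> drive_tool(
  steps=[-0.015, 0.008, 0.0, 0, 0, 0, 1, 0, 0, 0.03, 0, 0, 0, 1, 0, 0, 0.01, 0, 0, 0, 1, 0, 0, 0, 0, 0, 0, 1],
)

```text
clock: 2.28
eef_pos: [0.5076, -0.032, 0.2608]
tool_rot: [0.656, 0.755, -0.002, -0.003]
ft_force: [-0.3, 0.2, -0.3]
grip_width: 0.0002
```

```bash
python3 - <<'E'
from h import *
snap("2")
for n,b in(("top",(300,180,420,300)),("side",(260,140,400,260))):
    p=np.load(n+"_2.npz")['p']; cv2.imwrite(f"pics/z{n}2.png",cv2.resize(p[b[1]:b[3],b[0]:b[2]],None,fx=5,fy=5,interpolation=2)[...,::-1])
go([.5097,-.0325,.263],98)
E
```

```text
t 2.38 pos [ 0.5091 -0.032   0.2637] yaw 98.01 F [0.02 0.13 0.47] w 0.0002
shift tool [-0.0006  0.0005  0.0007] rot [-0.11 -0.03  0.01]
```

View pics/ztop2.png

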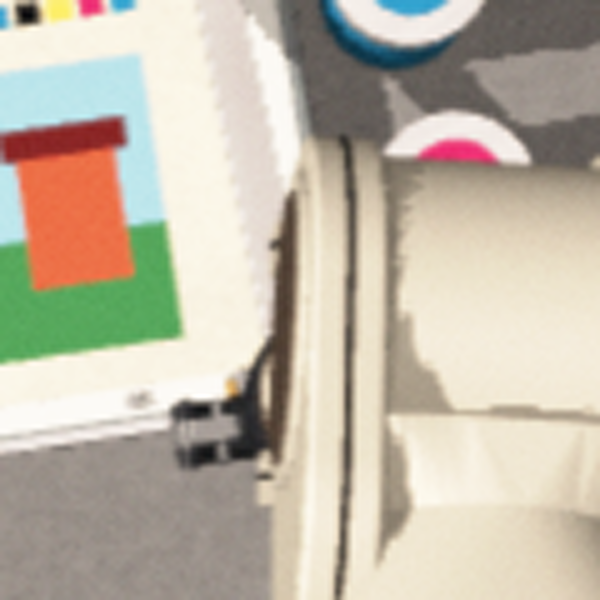

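View pics/zside2.png

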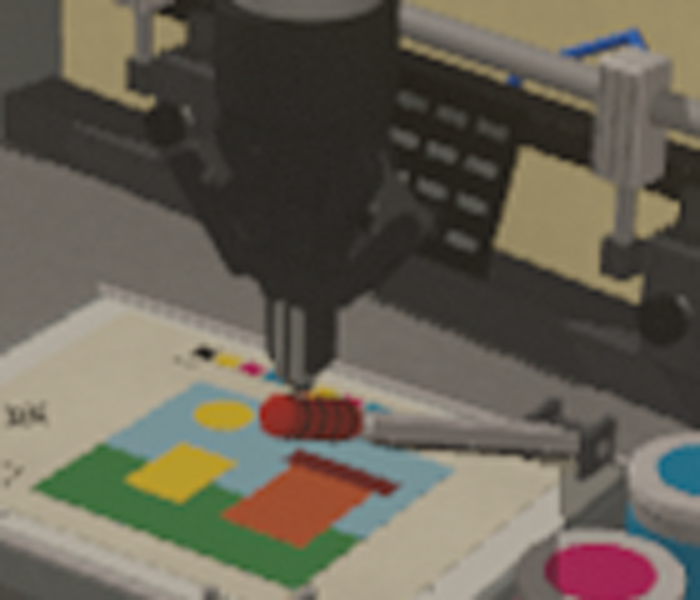

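The tip sits just above the outer half of the red grip (side view tip at ≈(320,217)). Next I'll press it down along its arc.

>>> drive_tool(
  steps=[-0.001, 0, 0.008, 0, 0, 0, 1, 0, 0, 0.008, 0, 0, 0, 1, 0, -0.003, 0.008, 0, 0, 0, 1, 0, -0.003, 0.008, 0, 0, 0, 1],
)

```text
clock: 2.72
eef_pos: [0.5039, -0.034, 0.2315]
tool_rot: [0.656, 0.755, 0.0, 0.0]
ft_force: [0.9, 0.1, 1.4]
grip_width: 0.0
```

>>> drive_tool(
  steps=[0, -0.003, 0.008, 0, 0, 0, 1, 0, -0.003, 0.008, 0, 0, 0, 1, 0, -0.003, 0.008, 0, 0, 0, 1, 0, -0.003, 0.008, 0, 0, 0, 1],
)

```text
clock: 3.05
eef_pos: [0.4918, -0.0358, 0.1992]
tool_rot: [0.656, 0.755, 0.0, 0.0]
ft_force: [0.6, 0.3, -0.0]
grip_width: -0.0001
```

```bash
python3 - <<'E'
from h import *
snap("3")
for n,b in(("side",(260,140,400,260)),):
    p=np.load(n+"_3.npz")['p']; cv2.imwrite(f"pics/z{n}3.png",cv2.resize(p[b[1]:b[3],b[0]:b[2]],None,fx=5,fy=5,interpolation=2)[...,::-1])
go([.484,-.0362,.132],98)
E
```

```text
t 3.15 pos [ 0.4904 -0.0357  0.1982] yaw 98.01 F [-0.12  1.08  0.13] w 0.0003
shift tool [ 0.0003 -0.0062  0.0662] rot [-0.2  -0.05  0.01]
```

View pics/zside3.png

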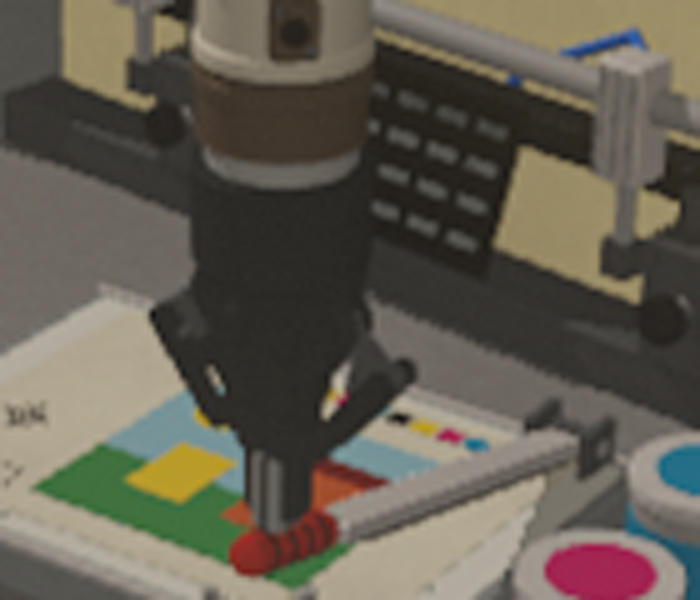

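The arm follows the fingertip, which now rests on the middle of the red grip. I'll carry on down.

>>> drive_tool(
  steps=[0, -0.002, 0.008, 0, 0, 0, 1, 0, -0.002, 0.008, 0, 0, 0, 1, 0, -0.001, 0.008, 0, 0, 0, 1, 0, -0.001, 0.008, 0, 0, 0, 1, 0, 0, 0.008, 0, 0, 0, 1, 0, 0, 0.008, 0, 0, 0, 1],
)

```text
clock: 3.65
eef_pos: [0.4857, -0.0366, 0.1509]
tool_rot: [0.656, 0.755, -0.0, -0.0]
ft_force: [-1.3, -1.0, 1.1]
grip_width: -0.0
```

>>> drive_tool(
  steps=[0, 0, 0.006, 0, 0, 0, 1, 0, 0, 0.006, 0, 0, 0, 1, 0, 0, 0.003, 0, 0, 0, 1, 0, 0, 0, 0, 0, 0, 1],
)

```text
clock: 3.98
eef_pos: [0.4858, -0.0365, 0.1361]
tool_rot: [0.656, 0.755, -0.0, -0.0]
ft_force: [-0.1, -0.3, 0.3]
grip_width: 0.0002
```

```bash
python3 - <<'E'
from h import *
go([.484,-.0362,.132],98)
E
```

```text
t 3.98 pos [ 0.4858 -0.0365  0.1361] yaw 98.02 F [-0.12 -0.33  0.31] w 0.0002
shift tool [ 0.0006 -0.0017  0.0041] rot [-0.06 -0.02  0.02]
```

>>> drive_tool(
  steps=[0, 0, 0.002, 0, 0, 0, 1, 0, 0, 0.002, 0, 0, 0, 1, 0, 0, 0, 0, 0, 0, 1],
)

```text
clock: 4.23
eef_pos: [0.4863, -0.0366, 0.1329]
tool_rot: [0.656, 0.755, 0.0, 0.0]
ft_force: [-1.1, 0.6, 0.3]
grip_width: -0.0001
```

>>> drive_tool(
  steps=[0, 0, 0.001, 0, 0, 0, 1, 0, 0, 0, 0, 0, 0, 1],
)

```text
clock: 4.4
eef_pos: [0.4863, -0.0366, 0.1321]
tool_rot: [0.656, 0.755, 0.0, 0.0]
ft_force: [-0.0, -0.0, 0.4]
grip_width: 0.0001
```

>>> drive_tool(
  steps=[0, 0, 0.001, 0, 0, 0, 1, 0, 0, 0, 0, 0, 0, 1],
)

```text
clock: 4.57
eef_pos: [0.4863, -0.0366, 0.1315]
tool_rot: [0.656, 0.755, 0.0, 0.0]
ft_force: [-0.7, 1.1, 3.2]
grip_width: 0.0001
```

>>> drive_tool(
  steps=[0, 0, 0.001, 0, 0, 0, 1, 0, 0, 0, 0, 0, 0, 1],
)

```text
clock: 4.73
eef_pos: [0.4863, -0.0366, 0.1314]
tool_rot: [0.656, 0.755, 0.0, 0.001]
ft_force: [-2.8, -0.3, 10.0]
grip_width: 0.0002
```

>>> drive_tool(
  steps=[0, 0, 0.001, 0, 0, 0, 1, 0, 0, 0, 0, 0, 0, 1],
)

```text
clock: 4.9
eef_pos: [0.4863, -0.0366, 0.1312]
tool_rot: [0.656, 0.755, 0.001, 0.001]
ft_force: [-5.7, 0.6, 15.2]
grip_width: 0.0001
```

It hit a hard stop at tip height 58.6 mm with 15 N, so the arm is home. I'll back off and check.

>>> drive_tool(
  steps=[0, 0, -0.003, 0, 0, 0, 1, 0, 0, -0.03, 0, 0, 0, 1, 0, 0, -0.04, 0, 0, 0, 1, 0, 0, -0.04, 0, 0, 0, 1, 0, 0, -0.04, 0, 0, 0, 1],
)

```text
clock: 5.32
eef_pos: [0.4855, -0.0365, 0.2833]
tool_rot: [0.656, 0.755, -0.0, -0.0]
ft_force: [0.5, 0.0, 0.6]
grip_width: 0.0002
```

```bash
python3 - <<'E'
from h import *
snap("4")
for n,b in(("side",(260,180,400,290)),):
    p=np.load(n+"_4.npz")['p']; cv2.imwrite(f"pics/z{n}4.png",cv2.resize(p[b[1]:b[3],b[0]:b[2]],None,fx=5,fy=5,interpolation=2)[...,::-1])
go([.463,-.362,.27],75)
E
```

```text
t 5.42 pos [ 0.4894 -0.0368  0.2891] yaw 98.02 F [ 0.98 -0.52  0.  ] w -0.0001
shift tool [-0.3182 -0.0718  0.0191] rot [8.200e-01 1.000e-02 2.302e+01]
```

View pics/zside4.png

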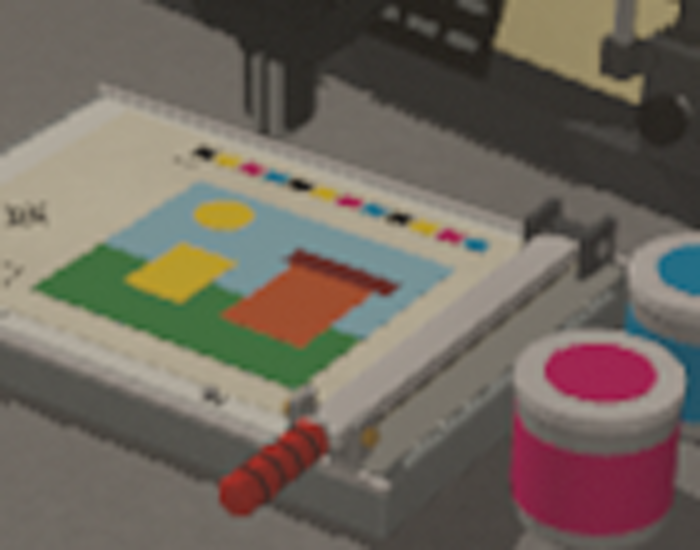

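The arm lies between the catch cheeks, with the red grip out past the near edge at about (315,273). Now I'll go over the magnifier, with the gripper opening on the way.

>>> drive_tool(
  steps=[-0.0398, -0.009, 0, 0, 0, 0, -1, -0.0398, -0.009, 0, 0, 0, 0, -1, -0.0398, -0.009, 0, 0, 0, 0, -1, -0.0398, -0.009, 0, 0, 0, 0, -1, -0.0398, -0.009, 0, 0, 0, 0, -1, -0.0398, -0.009, 0, 0, 0, 0, -1, -0.0398, -0.009, 0, 0, 0, 0, -1, -0.0398, -0.009, 0, 0, 0, 0, -1],
)

```text
clock: 6.08
eef_pos: [0.4585, -0.3638, 0.2812]
tool_rot: [0.656, 0.755, 0.0, -0.0]
ft_force: [1.3, 0.1, 0.9]
grip_width: 0.0854
```

>>> drive_tool(
  steps=[0, 0, 0, 0, 0, 5.75, -1, 0, 0, 0, 0, 0, 5.75, -1, 0, 0, 0, 0, 0, 5.75, -1, 0, 0, 0, 0, 0, 5.75, -1, 0, 0, 0, 0, 0, 0, -1, 0, 0, 0, 0, 0, 0, -1],
)

```text
clock: 6.58
eef_pos: [0.459, -0.3619, 0.2812]
tool_rot: [0.792, 0.61, -0.0, -0.0]
ft_force: [-0.3, -0.6, -0.7]
grip_width: 0.0854
```

```bash
python3 - <<'E'
from h import *
snap("5"); go([.463,-.362,.27],75.3)
T=np.load("top_0.npz"); S=np.load("side_0.npz")
# magnifier pads/top edges: wheel (black) centre by rays at z=.117; orange band
for n,D in(("top",T),("side",S)):
    P=cloud(n,D['d']); g=D['p'].astype(int)
    q=(abs(P[...,0]-.463)<.05)&(abs(P[...,1]+.362)<.05)
    wh=q&(P[...,2]>.108)&(P[...,2]<.125); v,u=np.nonzero(wh); print(n,"wheel",ray(n,u.mean(),v.mean(),.1125).round(4))
    pad=q&(P[...,2]>.05)&(P[...,2]<.1)&(g.sum(-1)<170); v,u=np.nonzero(pad); print(n,"pad",len(u),P[pad].mean(0).round(4),ray(n,u.mean(),v.mean(),.076).round(4))
    bd=P[q&(P[...,2]>.045)&(P[...,2]<.095)]
    a=np.radians(75.3); yh=np.array([np.cos(a),np.sin(a)]); xh=np.array([yh[1],-yh[0]])
    e=bd[:,:2]-[.463,-.362]; print(n,"y pct",np.percentile(e@yh,[5,50,95]).round(4),"x pct",np.percentile(e@xh,[2,50,98]).round(4))
    pp=P[pad][:,:2]; l=np.polyfit(pp@xh,pp@yh,1); print("pad yaw",75.3+np.degrees(np.arctan(l[0])))
E
```

```text
t 6.68 pos [ 0.4592 -0.3618  0.2816] yaw 75.14 F [-0.2   0.15  0.  ] w 0.0853
shift tool [0.0008 0.0038 0.0115] rot [-0.02 -0.01 -0.16]
top wheel [ 0.464  -0.3622  0.1125]
top pad 42 [ 0.4677 -0.345   0.0755] [ 0.4677 -0.3448  0.076 ]
top y pct [0.0046 0.017  0.0185] x pct [-0.0276 -0.003   0.0248]
pad yaw 75.10132372603486
side wheel [ 0.4642 -0.3611  0.1125]
side pad 146 [ 0.4581 -0.3775  0.0777] [ 0.46   -0.3765  0.076 ]
side y pct [-0.0172 -0.0148  0.0108] x pct [-0.0286 -0.0179  0.0229]
pad yaw 75.16464753808225
```

View pics/side_5.png

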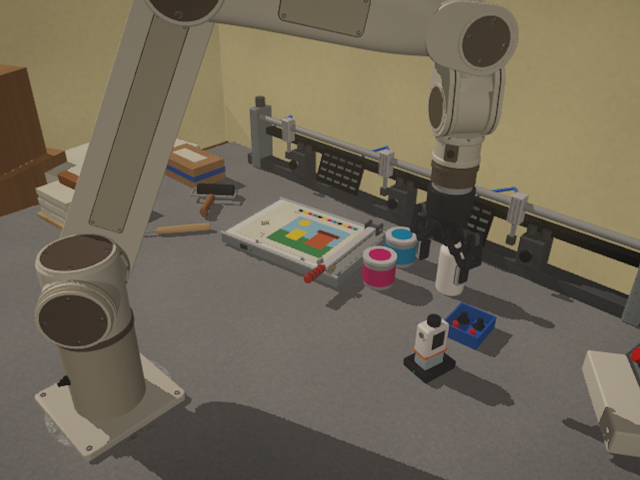

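Both views agree on the magnifier's centre, (0.463, −0.362), and jaw yaw, 75.1°. I'll descend in steps.

>>> drive_tool(
  steps=[0.0005, 0.004, 0.01, 0, 0, 0, -1, 0, 0, 0.035, 0, 0, 0, -1, 0, 0, 0.03, 0, 0, 0, -1, 0, 0, 0, 0, 0, 0, -1],
)

```text
clock: 7.02
eef_pos: [0.4604, -0.3599, 0.1998]
tool_rot: [0.793, 0.609, -0.002, -0.006]
ft_force: [-0.5, 0.7, -0.8]
grip_width: 0.0855
```

```bash
python3 - <<'E'
from h import *
go([.4633,-.3617,.128],75.1)
snap("6")
p=np.load("side_6.npz")['p']; cv2.imwrite(f"pics/zside6.png",cv2.resize(p[250:390,360:500],None,fx=4,fy=4,interpolation=2)[...,::-1])
E
```

```text
t 7.02 pos [ 0.4604 -0.3599  0.1998] yaw 75.09 F [-0.53  0.72 -0.76] w 0.0855
shift tool [-0.0014  0.0041  0.0717] rot [-0.66 -0.29 -0.01]
```

View pics/zside6.png

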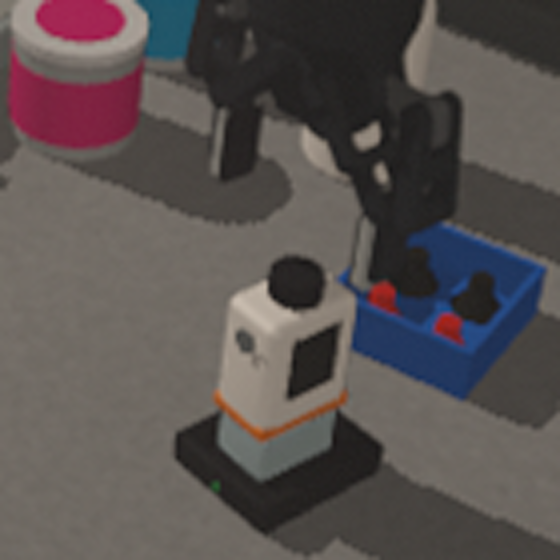

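```bash
python3 - <<'E'
from h import *
go([.4633,-.3617,.128],75.1)
E
```

```text
t 7.12 pos [ 0.4626 -0.3618  0.2056] yaw 75.06 F [ 0.17 -0.49  0.44] w 0.0854
shift tool [0.0001 0.0009 0.0776] rot [-0.2  -0.09 -0.04]
```

>>> drive_tool(
  steps=[0, 0.001, 0.025, 0, 0, 0, -1, 0, 0, 0.025, 0, 0, 0, -1, 0, 0, 0.02, 0, 0, 0, -1, 0, 0, 0.0075, 0, 0, 0, -1, 0, 0, 0, 0, 0, 0, -1, 0, 0, 0, 0, 0, 0, -1],
)

```text
clock: 7.62
eef_pos: [0.4651, -0.3634, 0.1311]
tool_rot: [0.793, 0.609, 0.0, 0.001]
ft_force: [0.1, 0.7, 0.7]
grip_width: 0.0851
```

```bash
python3 - <<'E'
from h import *
snap("7")
go([.4633,-.3617,.128],75.1)
p=np.load("side_7.npz")['p']; cv2.imwrite(f"pics/zside7.png",cv2.resize(p[250:390,360:500],None,fx=4,fy=4,interpolation=2)[...,::-1])
E
```

```text
t 7.72 pos [ 0.4654 -0.3637  0.1318] yaw 75.03 F [ 0.42 -0.3   0.14] w 0.0851
shift tool [ 0.0014 -0.0026  0.0038] rot [ 0.23  0.09 -0.07]
```

View pics/zside7.png

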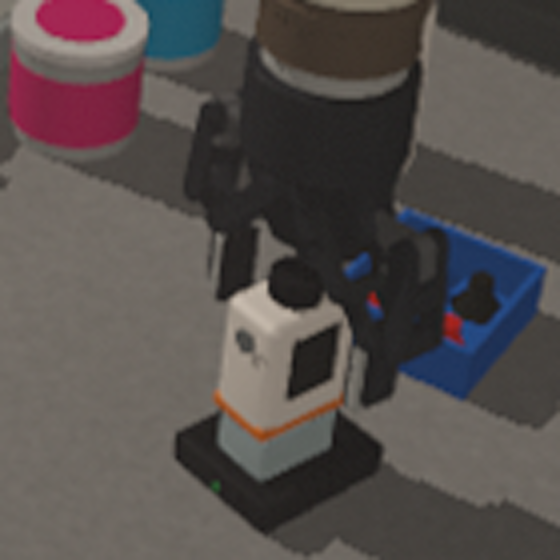

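The fingers straddle the magnifier cleanly. I'll trim the small offset and close.

>>> drive_tool(
  steps=[0.001, -0.002, 0.003, 0.2, 0.1, 0, -1, 0, 0, 0, 0, 0, 0, -1, 0, 0, 0, 0, 0, 0, 0.2, 0, 0, 0, 0, 0, 0, 1, 0, 0, 0, 0, 0, 0, 1, 0, 0, 0, 0, 0, 0, 1, 0, 0, 0, 0, 0, 0, 1],
)

```text
clock: 8.3
eef_pos: [0.4627, -0.3614, 0.1268]
tool_rot: [0.793, 0.609, -0.0, -0.002]
ft_force: [-0.3, -0.5, -2.3]
grip_width: 0.033
```

```bash
python3 - <<'E'
from h import *
go([.4633,-.3617,.128],75.1)
E
```

```text
t 8.3 pos [ 0.4627 -0.3614  0.1268] yaw 75.02 F [-0.29 -0.46 -2.31] w 0.033
shift tool [-0.0001  0.0007 -0.0012] rot [-0.16 -0.08 -0.08]
```

Gripped (opening 33 mm). Lifting gently.

>>> drive_tool(
  steps=[0, 0, -0.005, 0, 0, 0, 1, 0, 0, -0.01, 0, 0, 0, 1, 0, 0, -0.02, 0, 0, 0, 1, 0, 0, -0.025, 0, 0, 0, 1, 0, 0, -0.03, 0, 0, 0, 1, 0, 0, -0.03, 0, 0, 0, 1, 0, 0, -0.03, 0, 0, 0, 1, 0, 0, -0.02, 0, 0, 0, 1],
)

```text
clock: 8.97
eef_pos: [0.4633, -0.3619, 0.3004]
tool_rot: [0.793, 0.609, 0.0, -0.0]
ft_force: [0.9, -0.5, -2.8]
grip_width: 0.0333
```

```bash
python3 - <<'E'
from h import *
snap("8")
o=bot.get_obs();print(o['clock'],o['eef_pos'],o['grip_width'],o['ft_force'])
p=np.load("side_8.npz")['p']; cv2.imwrite(f"pics/zside8.png",cv2.resize(p[190:390,360:520],None,fx=3,fy=3,interpolation=2)[...,::-1])
go([.5857,.2373,.29],98)
E
```

```text
9.0667 [ 0.46434966 -0.36274871  0.30160134] 0.03348097781834061 [ 1.02988047  0.35496529 -2.39467485]
t 9.07 pos [ 0.4643 -0.3627  0.3016] yaw 75.02 F [ 1.03  0.35 -2.39] w 0.0335
shift tool [ 0.611  -0.0379  0.0102] rot [  0.27   0.17 -22.98]
```

View pics/zside8.png

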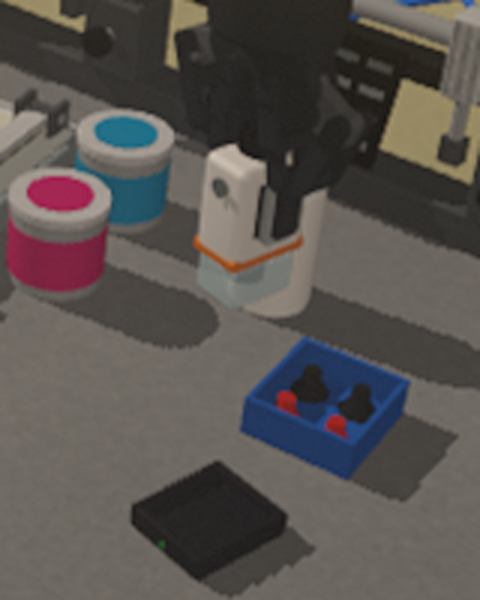

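The magnifier is upright and out of the dock, with its lens ≈185 mm up. Now I'll carry it across.

>>> drive_tool(
  steps=[0.01, -0.0006, 0, 0, 0, 0, 1, 0.02, -0.0012, 0, 0, 0, 0, 1, 0.03, -0.002, 0, 0, 0, 0, 1, 0.03, -0.002, 0, 0, 0, 0, 1, 0.03, -0.002, 0, 0, 0, 0, 1, 0.03, -0.002, 0, 0, 0, 0, 1, 0.03, -0.002, 0, 0, 0, 0, 1, 0.03, -0.002, 0, 0, 0, 0, 1],
)

```text
clock: 9.73
eef_pos: [0.5025, -0.1527, 0.2939]
tool_rot: [0.793, 0.609, -0.002, -0.004]
ft_force: [1.0, -0.9, -2.8]
grip_width: 0.0336
```

>>> drive_tool(
  steps=[0.03, -0.002, 0, 0, 0, 0, 1, 0.03, -0.002, 0, 0, 0, 0, 1, 0.03, -0.002, 0, 0, 0, 0, 1, 0.03, -0.002, 0, 0, 0, 0, 1, 0.03, -0.002, 0, 0, 0, 0, 1, 0.03, -0.002, 0, 0, 0, 0, 1, 0.03, -0.002, 0, 0, 0, 0, 1, 0.03, -0.002, 0, 0, 0, 0, 1],
)

```text
clock: 10.4
eef_pos: [0.5488, 0.0827, 0.2943]
tool_rot: [0.793, 0.609, -0.003, -0.003]
ft_force: [-0.2, -0.7, -1.8]
grip_width: 0.0334
```

>>> drive_tool(
  steps=[0.03, -0.002, 0, 0, 0, 0, 1, 0.03, -0.002, 0, 0, 0, 0, 1, 0.03, -0.002, 0, 0, 0, 0, 1, 0.02, -0.0012, 0, 0, 0, 0, 1, 0.01, -0.0006, 0, 0, 0, 0, 1, 0, 0, 0, 0, 0, 0, 1],
)

```text
clock: 10.9
eef_pos: [0.5728, 0.2009, 0.2947]
tool_rot: [0.792, 0.61, -0.003, -0.003]
ft_force: [-0.3, -0.5, -3.0]
grip_width: 0.0334
```

>>> drive_tool(
  steps=[0, 0, 0, 0, 0, -2, 1, 0, 0, 0, 0, 0, -4, 1, 0, 0, 0, 0, 0, -5, 1, 0, 0, 0, 0, 0, -5, 1, 0, 0, 0, 0, 0, -4, 1, 0, 0, 0, 0, 0, -3, 1, 0, 0, 0, 0, 0, 0, 1],
)

```text
clock: 11.48
eef_pos: [0.5732, 0.1969, 0.2965]
tool_rot: [0.656, 0.754, -0.001, -0.002]
ft_force: [-0.1, 0.2, -2.9]
grip_width: 0.0333
```

```bash
python3 - <<'E'
from h import *
snap("9")
go([.5857,.2373,.29],98.1)
E
```

```text
t 11.58 pos [0.5735 0.1974 0.2968] yaw 97.86 F [ 0.25 -0.38 -2.8 ] w 0.033
shift tool [0.0379 0.0176 0.0068] rot [-0.25 -0.13 -0.24]
```

View pics/side_9.png

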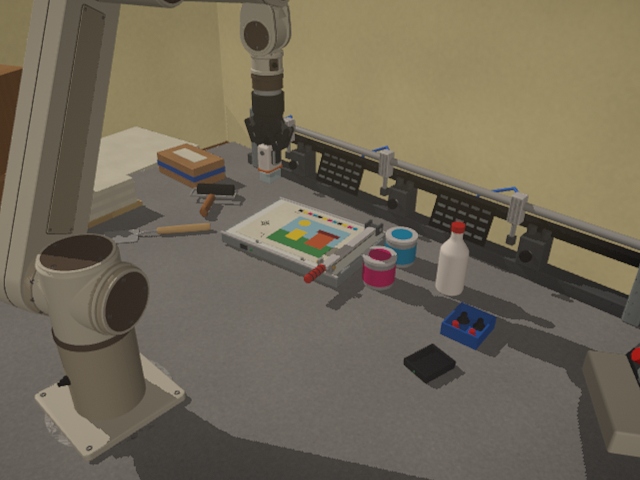

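View pics/top_9.png

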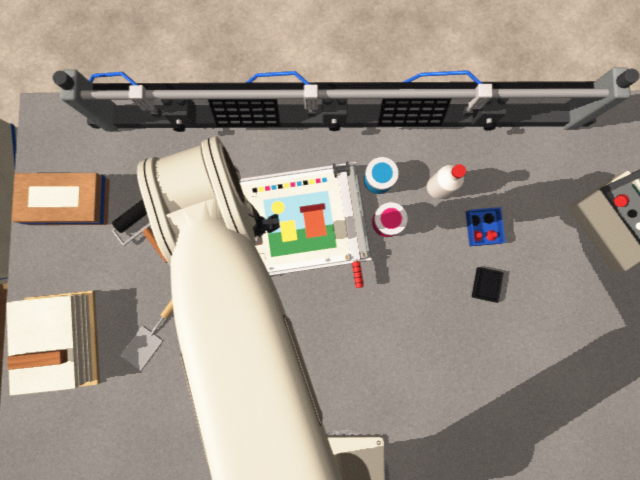

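The side view shows the magnifier held above the sheet at (265,165), and nothing else has moved. The top view is blocked by the arm. I'll shift over the cross, lower part way and measure in the side view.

>>> drive_tool(
  steps=[0.01, 0.005, 0.007, -0.2, -0.1, -0.2, 1, 0.018, 0.008, 0.01, 0, 0, 0, 1, 0.01, 0.0045, 0.02, 0, 0, 0, 1, 0, 0, 0.025, 0, 0, 0, 1, 0, 0, 0.02, 0, 0, 0, 1, 0, 0, 0.01, 0, 0, 0, 1, 0, 0, 0, 0, 0, 0, 1, 0, 0, 0, 0, 0, 0, 1],
)

```text
clock: 12.25
eef_pos: [0.5858, 0.239, 0.2051]
tool_rot: [0.655, 0.756, 0.0, -0.0]
ft_force: [0.7, 0.3, -2.4]
grip_width: 0.0333
```

```bash
python3 - <<'E'
from h import *
snap("10")
go([.5857,.2373,.20],98.1)
for n,b in(("side",(220,130,320,240)),("top",(180,140,300,280))):
    p=np.load(n+"_10.npz")['p']; cv2.imwrite(f"pics/z{n}10.png",cv2.resize(p[b[1]:b[3],b[0]:b[2]],None,fx=5 if n=='side' else 4,fy=5 if n=='side' else 4,interpolation=2)[...,::-1])
E
```

```text
t 12.35 pos [0.5869 0.2393 0.2072] yaw 98.2 F [-0.01  0.27 -2.31] w 0.0334
shift tool [-0.0018 -0.0015  0.0072] rot [ 0.22 -0.11  0.1 ]
```

View pics/zside10.png

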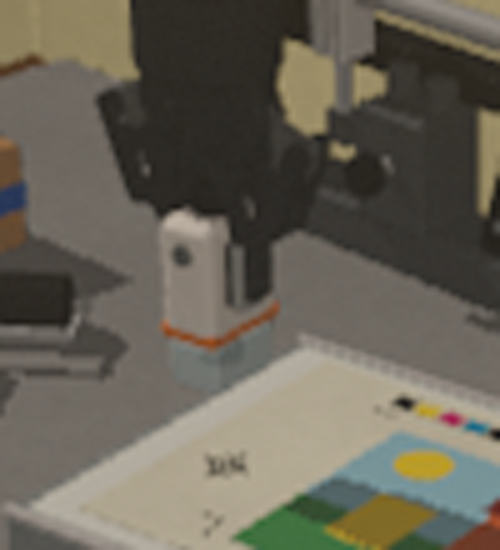

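View pics/ztop10.png

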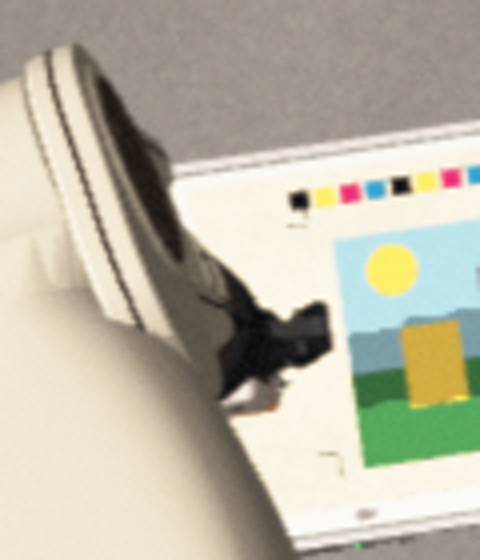

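```bash
python3 - <<'E'
from h import *
f=lambda u,v,s,ox,oy:np.array([(u+.5)/s-.5+ox,(v+.5)/s-.5+oy])
def corners(c,yaw,lz,h):
    a=np.radians(yaw); xh=np.array([np.cos(a),np.sin(a),0]); yh=np.array([-xh[1],xh[0],0])
    return {k:np.array([c[0],c[1],lz+h])+sx*.027*xh+sy*.017*yh for k,sx,sy in(("L",-1,1),("N",-1,-1),("R",1,-1))}
for nm,c,yaw,lz,obs in(("dock",(.463,-.362),-14.9,.010,dict(L=f(203,352,6,380,290),N=f(273,415,6,380,290),R=f(402,353,6,380,290))),
   ("held",(.5869,.2393),8.2,.0904,dict(L=f(163,327,5,220,130),N=f(213,344,5,220,130),R=f(278,308,5,220,130)))):
  for h in(.026,.028):
    for k,p in corners(c,yaw,lz,h).items():
        q=ray("side",*obs[k],p[2]); print(nm,h,k,"pred px",proj("side",p).round(1),"obs",obs[k].round(1),"dxy mm",((q-p)[:2]*1e3).round(1))
# orange band pixels
for t,b in(("0",(400,330,460,370)),("10",(245,185,285,205))):
    D=np.load(f"side_{t}.npz"); h=cv2.cvtColor(D['p'],cv2.COLOR_RGB2HSV); m=(h[...,0]>3)&(h[...,0]<16)&(h[...,1]>150); M=np.zeros_like(m);M[b[1]:b[3],b[0]:b[2]]=1;m&=M
    v,u=np.nonzero(m); print(t,len(u),u.min(),u.max(),v.min(),v.max(), "z",np.median(cloud("side",D['d'])[m],0))
E
```

```text
dock 0.026 L pred px [412.9 351.7] obs [413.4 348.2] dxy mm [8.9 5. ]
dock 0.026 N pred px [424.8 362.4] obs [425.1 358.8] dxy mm [8.6 5.1]
dock 0.026 R pred px [446.5 352.2] obs [446.6 348.4] dxy mm [9.2 5.6]
dock 0.028 L pred px [413.  350.9] obs [413.4 348.2] dxy mm [6.9 3.8]
dock 0.028 N pred px [424.9 361.6] obs [425.1 358.8] dxy mm [6.6 4. ]
dock 0.028 R pred px [446.6 351.3] obs [446.6 348.4] dxy mm [7.1 4.6]
held 0.026 L pred px [252.  197.6] obs [252.2 195. ] dxy mm [10.6 11.3]
held 0.026 N pred px [262.2 201.1] obs [262.2 198.4] dxy mm [10.6 11.7]
held 0.026 R pred px [275.5 193.7] obs [275.2 191.2] dxy mm [ 9.6 11.6]
held 0.028 L pred px [251.9 196.9] obs [252.2 195. ] dxy mm [7.9 8.1]
held 0.028 N pred px [262.1 200.4] obs [262.2 198.4] dxy mm [7.9 8.6]
held 0.028 R pred px [275.5 193. ] obs [275.2 191.2] dxy mm [6.8 8.5]
0 48 414 446 348 359 z [ 0.44240783 -0.37102441  0.04320711]
10 25 253 274 192 199 z [0.56591355 0.22506269 0.12286366]
```

```bash
python3 - <<'E'
from h import *
D=np.load("top_10.npz"); p=D['p']
cv2.imwrite("pics/zt10b.png",cv2.resize(p[205:260,215:275],None,fx=10,fy=10,interpolation=2)[...,::-1])
a=np.radians(8.2); xh=np.array([np.cos(a),np.sin(a),0]); yh=np.array([-xh[1],xh[0],0]); c=np.array([.5869,.2393,.0904])
for h in(.032,.036,.094):
    for k,sx,sy in(("N",-1,-1),("L",-1,1),("R",1,-1)):
        q=c+sx*.027*xh+sy*.017*yh+[0,0,h]; print(h,k,proj("top",q).round(1), ((proj("top",q)-[215,205]+.5)*10-.5).round(0))
for e in((.5861,.2358,.0372),(.5853,.2389,.0372)): print(e,proj("top",e),proj("side",e))
E
```

```text
0.032 N [248.2 242.4] [337. 379.]
0.032 L [233.4 244.7] [189. 401.]
0.032 R [245.1 219.2] [305. 146.]
0.036 N [247.9 242.3] [334. 377.]
0.036 L [233.1 244.5] [185. 399.]
0.036 R [244.8 218.9] [302. 144.]
0.094 N [243.5 239.7] [289. 352.]
0.094 L [227.7 242.1] [131. 375.]
0.094 R [240.2 215. ] [256. 104.]
(0.5861, 0.2358, 0.0372) [246.98924674 236.23896195] [265.59684764 223.04879561]
(0.5853, 0.2389, 0.0372) [245.73347756 236.56785324] [264.58560453 222.75937557]
```

View pics/zt10b.png

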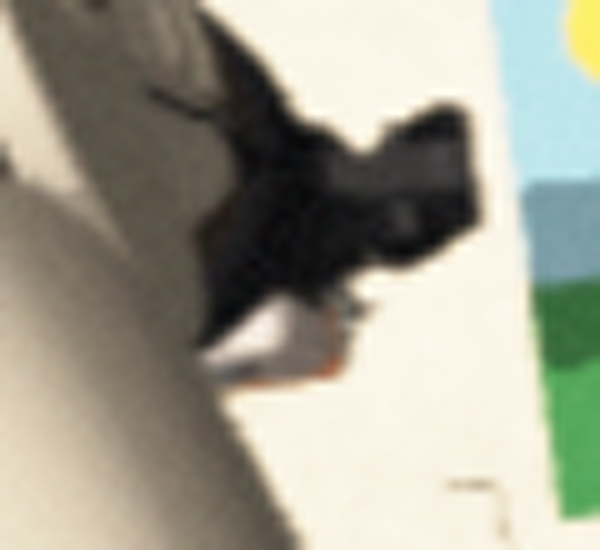

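The visible corner of the held magnifier shows the top camera is about 0.7 px off here. Corrected for that, both views put the cross at about (0.5856, 0.2385). Going down slowly to a lens height of ≈10 mm.

```bash
python3 - <<'E'
from h import *
go([.5856,.2385,.1645],98.1)
E
```

```text
t 12.35 pos [0.5869 0.2393 0.2072] yaw 98.2 F [-0.01  0.27 -2.31] w 0.0334
shift tool [-0.0006 -0.0015  0.0427] rot [ 0.22 -0.11  0.1 ]
```

>>> drive_tool(
  steps=[-0.0005, -0.0015, 0.005, 0.2, -0.1, 0.1, 1, 0, 0, 0.01, 0, 0, 0, 1, 0, 0, 0.01, 0, 0, 0, 1, 0, 0, 0.005, 0, 0, 0, 1, 0, 0, 0, 0, 0, 0, 1, 0, 0, 0, 0, 0, 0, 1, 0, 0, 0, 0, 0, 0, 1],
)

```text
clock: 12.93
eef_pos: [0.5846, 0.2382, 0.1756]
tool_rot: [0.655, 0.755, -0.001, -0.001]
ft_force: [-0.8, 0.7, -2.2]
grip_width: 0.0334
```

```bash
python3 - <<'E'
from h import *
go([.5856,.2385,.1645],98.1)
E
```

```text
t 12.93 pos [0.5846 0.2382 0.1756] yaw 98.12 F [-0.76  0.68 -2.19] w 0.0334
shift tool [0.0001 0.0011 0.0111] rot [-0.14  0.03  0.02]
```

>>> drive_tool(
  steps=[0, 0.001, 0.004, -0.1, 0, 0, 1, 0, 0, 0.002, 0, 0, 0, 1, 0, 0, 0, 0, 0, 0, 1, 0, 0, 0, 0, 0, 0, 1, 0, 0, 0, 0, 0, 0, 1],
)

```text
clock: 13.35
eef_pos: [0.5855, 0.2383, 0.1697]
tool_rot: [0.655, 0.755, -0.0, -0.0]
ft_force: [1.1, 0.2, -3.2]
grip_width: 0.0331
```

```bash
python3 - <<'E'
from h import *
snap("11")
go([.5856,.2385,.1645],98.1)
for n,b in(("side",(225,170,305,250)),("top",(215,205,275,260))):
    p=np.load(n+"_11.npz")['p']; cv2.imwrite(f"pics/z{n}11.png",cv2.resize(p[b[1]:b[3],b[0]:b[2]],None,fx=7 if n=='side' else 10,fy=7 if n=='side' else 10,interpolation=2)[...,::-1])
E
```

```text
t 13.45 pos [0.5855 0.2384 0.1698] yaw 98.12 F [ 0.38 -0.78 -2.98] w 0.0335
shift tool [0.0001 0.0001 0.0053] rot [-0.03  0.03  0.02]
```

View pics/zside11.png

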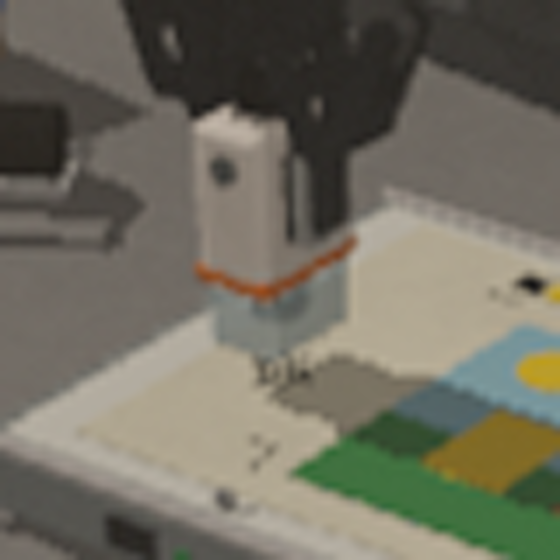

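View pics/ztop11.png

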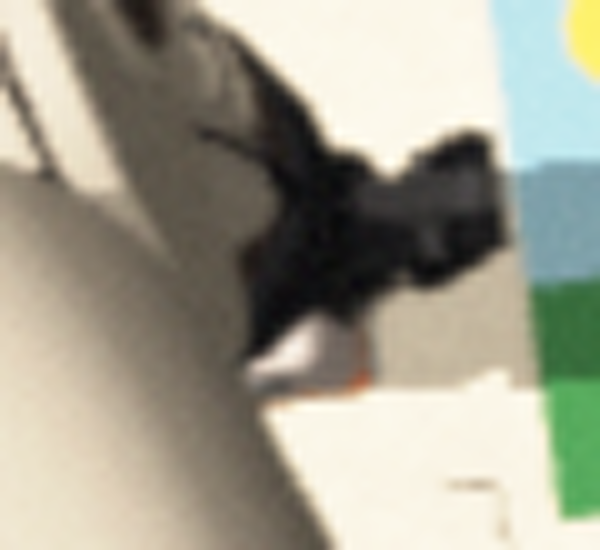

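```bash
python3 - <<'E'
from h import *
a=np.radians(8.1); xh=np.array([np.cos(a),np.sin(a),0]); yh=np.array([-xh[1],xh[0],0]); c=np.array([.5855,.2384,.053])
zs=lambda p:((proj("side",p)-[225,170]+.5)*7-.5).round(0); zt=lambda p:((proj("top",p)-[215,205]+.5)*10-.5).round(0)
for k,sx,sy in(("L",-1,1),("N",-1,-1),("R",1,-1)):
    b=c+sx*.023*xh+sy*.016*yh; q=c+sx*.027*xh+sy*.017*yh+[0,0,.034]
    print(k,"skirt bottom",zs(b),"band side",zs(q),"band top",zt(q))
print("target cross: side",zs([.5856,.2385,.0372]),"top px",proj("top",[.5856,.2385,.0372]))
E
```

```text
L skirt bottom [208. 347.] band side [194. 270.] band top [222. 420.]
N skirt bottom [273. 372.] band side [265. 295.] band top [365. 399.]
R skirt bottom [351. 325.] band side [358. 241.] band top [335. 174.]
target cross: side [281. 372.] top px [245.89631688 236.44638318]
```

The orange band matches prediction within a pixel, but the skirt's lower edge looks about 2 px higher than predicted. I'll check the lens height before descending further.

```bash
python3 - <<'E'
from h import *
D=np.load("side_11.npz");P=cloud("side",D['d'])
for u in(258,262,266):
    print(u,[(v,*(P[v,u]*1e3).round(0).astype(int),*D['p'][v,u]) for v in range(206,226)])
D=np.load("side_0.npz");P=cloud("side",D['d'])
print("dock");u=425
print([(v,*(P[v,u]*1e3).round(0).astype(int),*D['p'][v,u]) for v in range(354,374)])
a=np.radians(-14.9); xh=np.array([np.cos(a),np.sin(a),0]); yh=np.array([-xh[1],xh[0],0]); c=np.array([.463,-.362,.010])
print(proj("side",c-.023*xh-.016*yh),proj("side",c-.023*xh-.016*yh+[0,0,.0075]))
E
```

```text
258 [(206, np.int64(561), np.int64(234), np.int64(98), np.uint8(138), np.uint8(127), np.uint8(117)), (207, np.int64(564), np.int64(238), np.int64(92), np.uint8(138), np.uint8(128), np.uint8(117)), (208, np.int64(563), np.int64(236), np.int64(90), np.uint8(137), np.uint8(129), np.uint8(120)), (209, np.int64(566), np.int64(241), np.int64(85), np.uint8(135), np.uint8(113), np.uint8(97)), (210, np.int64(561), np.int64(235), np.int64(86), np.uint8(136), np.uint8(81), np.uint8(49)), (211, np.int64(565), np.int64(240), np.int64(80), np.uint8(131), np.uint8(95), np.uint8(77)), (212, np.int64(563), np.int64(238), np.int64(78), np.uint8(127), np.uint8(125), np.uint8(117)), (213, np.int64(567), np.int64(242), np.int64(72), np.uint8(129), np.uint8(133), np.uint8(127)), (214, np.int64(565), np.int64(240), np.int64(71), np.uint8(129), np.uint8(132), np.uint8(126)), (215, np.int64(561), np.int64(236), np.int64(71), np.uint8(127), np.uint8(131), np.uint8(125)), (216, np.int64(565), np.int64(240), np.int64(65), np.uint8(128), np.uint8(131), np.uint8(125)), (217, np.int64(563), np.int64(239), np.int64
[... 5896 characters left out ...]
4(440), np.int64(-369), np.int64(18), np.uint8(94), np.uint8(98), np.uint8(94)), (368, np.int64(438), np.int64(-370), np.int64(18), np.uint8(95), np.uint8(99), np.uint8(96)), (369, np.int64(442), np.int64(-369), np.int64(12), np.uint8(86), np.uint8(89), np.uint8(87)), (370, np.int64(439), np.int64(-370), np.int64(12), np.uint8(57), np.uint8(57), np.uint8(55)), (371, np.int64(438), np.int64(-371), np.int64(11), np.uint8(37), np.uint8(34), np.uint8(34)), (372, np.int64(434), np.int64(-374), np.int64(13), np.uint8(39), np.uint8(37), np.uint8(35)), (373, np.int64(426), np.int64(-379), np.int64(19), np.uint8(37), np.uint8(34), np.uint8(33))]
[424.6187479  371.74683401] [425.0326606  368.75406238]
```

>>> drive_tool(
  steps=[0, 0, 0.003, 0, 0, 0, 1, 0, 0, 0.002, 0, 0, 0, 1, 0, 0, 0.001, 0, 0, 0, 1, 0, 0, 0, 0, 0, 0, 1, 0, 0, 0, 0, 0, 0, 1, 0, 0, 0, 0, 0, 0, 1],
)

```text
clock: 13.95
eef_pos: [0.5855, 0.2383, 0.1636]
tool_rot: [0.655, 0.755, -0.0, -0.0]
ft_force: [0.1, 0.7, -1.9]
grip_width: 0.0336
```

```bash
python3 - <<'E'
from h import *
snap("12")
go([.5856,.2385,.1635],98.1)
D=np.load("side_12.npz"); p=D['p']
cv2.imwrite("pics/zside12.png",cv2.resize(p[170:250,225:305],None,fx=7,fy=7,interpolation=2)[...,::-1])
for t in("0","12"):
  for n in("top","side"):
    P=cloud(n,np.load(f"{n}_{t}.npz")['d']).reshape(-1,3)
    for nm,c in(("bench by dock",(.40,-.36)),("sheet S of cross",(.53,.22)),("bench left of tray",(.5,-.28)),("dockfloor",(.463,-.362))):
        s=P[np.hypot(P[:,0]-c[0],P[:,1]-c[1])<.012]; 
        if len(s): print(t,n,nm,len(s),np.median(s[:,2]).round(4))
E
```

```text
t 14.05 pos [0.5855 0.2384 0.1637] yaw 98.12 F [ 0.08 -0.92 -3.43] w 0.0332
shift tool [0.0001 0.0001 0.0002] rot [-0.03  0.03  0.02]
0 top bench by dock 70 -0.0003
0 top sheet S of cross 73 0.0373
0 top bench left of tray 70 0.0006
0 top dockfloor 95 0.1168
0 side bench by dock 91 0.0017
0 side sheet S of cross 35 0.0393
0 side bench left of tray 70 0.0022
0 side dockfloor 129 0.1177
12 top bench by dock 73 0.0002
12 top sheet S of cross 326 0.564
12 top bench left of tray 67 -0.0005
12 top dockfloor 75 0.0101
12 side bench by dock 96 0.0016
12 side sheet S of cross 73 0.383
12 side bench left of tray 71 0.0019
12 side dockfloor 85 0.0116
```

View pics/zside12.png

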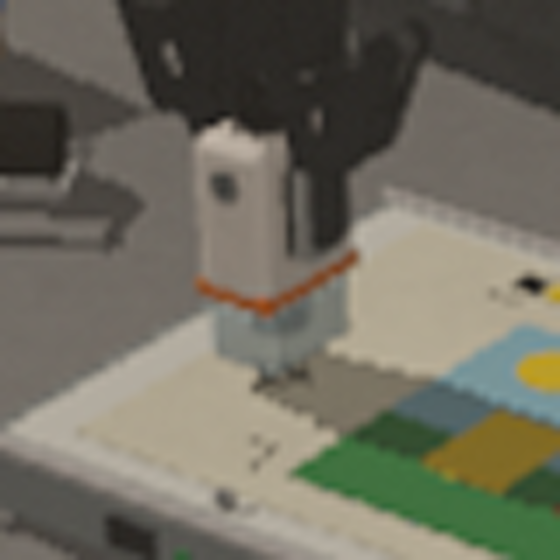

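Kinematics and the dock floor and wheel depths put the lens at ≈9.5 mm above the sheet; the side view reads 10–12 mm. I'll use the top view to double-check the centring.

```bash
python3 - <<'E'
from h import *
for t,c in(("10",(.5869,.2393,.0904)),("11",(.5855,.2384,.053)),("12",(.5855,.2384,.0467))):
    D=np.load(f"top_{t}.npz"); h=cv2.cvtColor(D['p'],cv2.COLOR_RGB2HSV); m=(h[...,0]>2)&(h[...,0]<16)&(h[...,1]>110)&(h[...,2]>90)
    M=np.zeros_like(m); M[225:250,232:258]=1; m&=M; v,u=np.nonzero(m); P=cloud("top",D['d'])
    a=np.radians(8.1); xh=np.array([np.cos(a),np.sin(a),0]); yh=np.array([-xh[1],xh[0],0])
    print(t,sorted(zip(u.tolist(),v.tolist())), "pred N h31/34",[proj("top",np.array(c)-.027*xh-.017*yh+[0,0,hh]).round(1) for hh in(.029,.034)],"depthz",np.median(P[m],0).round(4))
p=np.load("top_12.npz")['p']; cv2.imwrite("pics/zt12.png",cv2.resize(p[205:260,215:275],None,fx=10,fy=10,interpolation=0)[...,::-1])
E
```

```text
10 [(247, 242), (248, 241)] pred N h31/34 [array([248.4, 242.6]), array([248.1, 242.4])] depthz [0.5645 0.2198 0.1251]
11 [(250, 243), (251, 242), (251, 243)] pred N h31/34 [array([251.4, 244.6]), array([251. , 244.4])] depthz [0.5644 0.2175 0.0911]
12 [(251, 243)] pred N h31/34 [array([251.8, 244.9]), array([251.5, 244.7])] depthz [0.5651 0.2188 0.0814]
```

View pics/zt12.png

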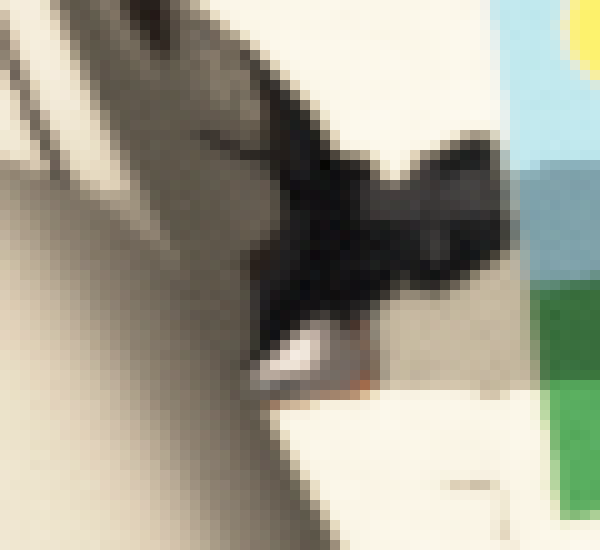

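```bash
python3 - <<'E'
from h import *
o=bot.get_obs(); print(o['clock'],o['eef_pos'],np.abs(o['joint_vel']).max(),o['grip_width'],R.from_quat(o['tool_rot']).as_matrix()[:,2],xyaw(o))
print(job_done())
E
```

```text
14.05 [0.58553543 0.23835948 0.16370148] 0.001760029680283399 0.03319518667429739 [-4.63831251e-04 -5.12249690e-04 -9.99999761e-01] 98.11978749655559
the job is handed in; nothing more can be done
None
```

I closed the hold-down arm first. Then I took the magnifier out of its dock and carried it across with its lens about 180 mm up. It was held still over the cross when I handed the job in at 14.05 s; no verdict is reported.

- **Hold-down arm:** It went down to a hard stop at about 15 N, with the fingertip at 58.6 mm where 59 mm was expected. The side picture shows it lying between the catch cheeks.
- **Magnifier at the end:** It is gripped at 33 mm and tilted less than 0.1°. The jaws stand at 98.1°, square to the table's yaw of 8.1°.
- **Centring:** The tool stands at (0.5855, 0.2384), within about 1 to 1.5 mm of every corrected estimate of the cross. The two cameras first disagreed by about 3 mm. I settled this by comparing the visible corners of the held magnifier with the arm's own position. The final top view was mostly blocked by the arm, so it shows only one corner.
- **Height above the ink:** The arm position puts the lens about 9.5 mm above the ink. The lower edge of the clear skirt in the side view suggests 10 to 12 mm. I left this unresolved, as both are close to one centimetre.
- **Other things on the bench:** Nothing else looked moved in the pictures. I felt no unexpected force, and nothing touched the sheet.

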